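# Open the badge jar at the record stall

## Robot

A 7-joint arm with a two-finger parallel gripper is mounted at the origin on the work surface. World frame = base frame: x ahead of the robot, y to its left, z up, the work surface at z = 0. Lengths are in mm, angles in rad, forces in N, time in s.
With the tool pointing down it reaches from about 400 to 875 mm from the base axis. Payload 19.3 kg.
Tool frame: the origin (TCP) lies at the very end of the fingers, on their centre line; the grasp point (between the pads) lies 19 mm behind it (grip_point_offset is the z of the grasp point in the tool frame, in mm); z points along the fingers, y is the line along which they close (so a half turn about z gives the same grasp; the last joint's range is limited). The gripper opens to 85 mm and grips with 20 to 120 N. Pads are 22 mm wide; open, the fingers measure 114 mm over their backs; the gripper's body (76 mm by 85 mm) begins 54 mm behind the grasp point. The pads swing forward as they close: fully open they stand 13 mm farther back than shut.
Start: joints at [1.11, 0.521, -0.036, 1.599, 0.021, 1.021, -0.113], TCP at [238.052, -577.88, 231.291] pointing down, gripper open.
Joint ranges: [-2.91, 2.91], [-0.3, 2.13], [-1.5, 1.42], [0.17, 2.43], [-1.26, 4.41], [0.16, 1.93], [-2.52, 2.52]. Speed limits (rad/s): [1.89, 1.89, 2.39, 2.39, 3.01, 3.01, 3.01].

## Interface

Orientations are given as a 3x3 rotation matrix whose columns are the frame's x, y, z axes.
In Python, from workcell import movep, movel, goto_joints, open_gripper, clamp, wait, inverse_kinematics, read_state, camera, PlanningError, finish_job, grip_point_offset gives the robot as it stands. Calls block until the motion is done:
- movep(position, orientation): joint-space move of the TCP to a pose.
- movel(position, frame=None, max_speed=150, guard=None): straight line of the TCP; frame=None keeps the orientation; max_speed is the mean speed in mm/s. With guard (N) it stops when the force on the tool has changed by that much, and returns True; else False.
- goto_joints(angles): joint-space move.
- open_gripper() and clamp(): open the fingers fully, or close them until they stop; the grip force is fixed at half the most.
- wait(seconds).
- inverse_kinematics(position, orientation): joint angles nearest the present ones, or None.
- read_state(): the state.
- camera(name): name is "side" or "top"; returns a dict with "image" (384x512x3 uint8, blue, green, red), "range_z" (384x512 float32, mm along the optical axis (not along the pixel's ray), 0 where there is no reading), "fx", "fy", "cx", "cy" (pixels), "cam_to_world" (4x4, takes a point from camera to world coordinates). Camera axes: x right, y up, looking along -z (the intrinsics and any distortion apply to the point x, -y, -z); pixel columns grow to the right and rows downward; lengths in mm; the calibration is good to about 2 mm. A picture is of the moment at which its call begins.
A pose or a line that the arm cannot do raises PlanningError and nothing moves.
- finish_job(): hands the job in; it is judged then, once.
The state is a dict: "time": time; "qpos": joint angles; "qvel": joint speeds; "joint_efforts": joint torques, N m; "eef_pos": TCP position; "tool_rot": TCP orientation; "ft_force": force on the tool from outside, world axes, zero at the start; "torque": the same for the moment, N m; "finger_gap": finger opening in mm; "gripper_force": force on a finger pad.
Only numpy, scipy, OpenCV 4.12 (cv2) and the standard library are available. Lean on these libraries where they do the work, as an engineer would, in place of code of your own. Each camera call takes 0.05 s, during which the arm holds its last target. There are 200 camera calls.

## Task

Stand the closed jar of pin badges down in the square pocket of the plywood cradle, which braces it, and there unscrew its tight lid the ordinary way (anticlockwise from above) until the thread lets go. Then lift the lid straight off and finish still holding it in the gripper, level and right over the jar's open mouth, with its lower edge about two centimetres above the mouth and the jar still standing fully down in the pocket. Do not tip the jar over, and leave the disc cases, the pen pot and the cash box where they are.

Things in the scene. Friction and masses are not known exactly. Their poses are not given: they have to be found in the camera images.
- jar_foot (a point): Clear plastic jar of round badges, 350 g, loose, 106 mm high with its lid. This point is the centre of its underside; z up, x and y square to its flat sides. Body 64 x 64 mm square from 6 to 52 mm up (lowest 6 mm only 58 x 58 mm, a lead-in), then a round shoulder, radius 31 mm at 52 mm up, 26 at 60, 24 at 70, and a neck of radius 21 mm. It may be carried by its lid.
- jar_mouth (a point): Centre of the jar's mouth, in the plane of the neck's rim, 98 mm above jar_foot; same axes as jar_foot. The thread stands out to 27 mm radius from the neck. A sprung rubber seal in the mouth makes the lid tight: it takes roughly 0.6 N m to turn, so a light grip (under some 20 N) slips round it.
- lid_center (a point): Round plain metal screw lid, 62 mm across, 24 mm high, 45 g, loose, screwed on at the start; grip its smooth side wall. This point is on its axis, 12 mm below its top and 12 mm above its lower edge; z up. Screwed home it is 94 mm above jar_foot (4 mm below jar_mouth). Its x axis starts 0 to 7 degrees anticlockwise of the jar's x axis.
- lid_edge (a point): Centre of the lid's lower edge, 12 mm below lid_center, same axes. Turned anticlockwise from above the lid slides level at first, then rises 2 mm; the thread lets go when the lid's x axis is 50 degrees past the jar's, and the lid lifts freely from 55 to 95 degrees; past 100 degrees it runs against the next thread start. Before it lets go, pulling up only lifts the jar.
- pocket (a point): Plywood cradle, 106 x 106 mm, 28 mm high, fixed to the table, with a square pocket 70 x 70 mm, 22 mm deep, open on top. This point is the centre of the pocket's floor, 6 mm above the table; x and y square to its sides, z up. The jar fits in any quarter turn, 3 mm to spare on each side, so it turns about 5 degrees either way before the pocket holds it.
- cds_center (a point): Bystander: stack of five disc cases 125 x 142 x 52 mm, this point at its centre.
- penpot_center (a point): Bystander: white pot of pens, 76 mm across, 85 mm high (pens to 125 mm), this point at its centre.
- cashbox_center (a point): Bystander: dark steel cash box 150 x 200 x 74 mm (with its handle 89 mm), this point at its centre.
Not all that is in view belongs to the job. There is more than one size of the part that bears lid_center; the job needs the larger. Of the things that look like the part that bears pocket, the larger one is meant.

How it is judged (in metres and radians):
On the way, in this order (a step that is already met when the one before it is completed fails the run):
1. the jar, still closed, stands fully down in the pocket (horizontal distance between jar_foot and pocket below 0.008 m and z of jar_foot in the frame of pocket below 0.004 m and angle between jar_foot's own z axis and vertical below 0.08 rad and z of lid_center in the frame of jar_mouth below 0.004 m and angle between the x axis of lid_center and the x axis of jar_foot, either way round below 0.35 rad), for 0.1 s.
2. the lid has been turned loose on the jar standing in the pocket (horizontal distance between jar_foot and pocket below 0.008 m and z of jar_foot in the frame of pocket below 0.004 m and angle between jar_foot's own z axis and vertical below 0.08 rad and z of lid_center in the frame of jar_mouth below 0.012 m and angle between the x axis of lid_center and the x axis of jar_foot, either way round above 0.7 rad), for 0.05 s.
At the end, for the whole second after the job is handed in: The jar stands upright (within 4.5 degrees) and fully down (4 mm) in the pocket; the gripper holds the lid at rest, clear of the jar, level within 10 degrees, centred over the mouth within 18 mm, its lower edge 6 to 45 mm above the mouth (horizontal distance between jar_foot and pocket below 0.008 m and z of jar_foot in the frame of pocket below 0.004 m and angle between jar_foot's own z axis and vertical below 0.08 rad and horizontal distance between lid_center and jar_mouth below 0.018 m and z of lid_center in the frame of jar_mouth between 0.018 and 0.057 m and angle between lid_center's own z axis and vertical below 0.17 rad and contact force between the fingers and lid above 1 N and contact force between lid and jar below 0.1 N and linear speed of each of lid, jar below 0.03 m/s); the arm keeps its last pose, push and grip.
It fails at once if the jar is tipped over (angle between jar_foot's own z axis and vertical above 0.5 rad).
It fails at once if the stack of cases is disturbed (distance of cds_center from where it was at the start of the episode above 0.03 m).
It fails at once if the pen pot is disturbed (distance of penpot_center from where it was at the start of the episode above 0.03 m).
It fails at once if the cash box is disturbed (distance of cashbox_center from where it was at the start of the episode above 0.03 m).
It also fails if it takes over 51 s, if anything falls off the work surface, if the arm or the gripper's body presses on something with over 40 N, if the wrist force passes 120 N, or if a joint passes its speed limit or range.

## Working session

There is one attempt and no reset: what is moved stays moved. The work goes in short steps, each a Python script; the robot and the scene stay as the last script left them, time stands still between calls to the robot, and variables do not carry over. Pictures are saved under pics/ and viewed, at most 10 in all, crops included, and the job is handed in when it is done.

```bash
mkdir -p pics; ls; cat > h.py <<'E'
import numpy as np, cv2
from workcell import *
def pts(c):
    z=c["range_z"].astype(float); v,u=np.mgrid[:z.shape[0],:z.shape[1]]
    p=np.stack([(u-c["cx"])/c["fx"]*z,-(v-c["cy"])/c["fy"]*z,-z,np.ones_like(z)],-1)
    w=p@np.array(c["cam_to_world"]).T
    w=w[...,:3]; w[z==0]=np.nan
    return w
def R(a):  # tool down, tool y axis at angle a (rad) from world x
    y=np.array([np.cos(a),np.sin(a),0]); z=np.array([0,0,-1.]); return np.stack([np.cross(y,z),y,z],1)
E
python3 - <<'E'
from h import *
import pickle
d={n:camera(n) for n in("top","side")}
pickle.dump(d,open("d0.pkl","wb"))
im=[]
for n in d:
    c=d[n]; print(n,c["fx"],c["cx"],c["cy"],np.round(c["cam_to_world"],3).tolist(),[k for k in c])
    cv2.imwrite(f"pics/{n}0.png",cv2.resize(c["image"],(800,600)))
s=read_state();print(s["eef_pos"],np.round(s["tool_rot"],2).tolist(),s["finger_gap"],s["time"],grip_point_offset)
E
```

```text
pics
top 475.81877775569967 253.75461729563511 195.64590066283662 [[0.086, 0.976, -0.202, 278.162], [-0.996, 0.085, -0.012, -30.435], [0.005, 0.203, 0.979, 1486.969], [0.0, 0.0, 0.0, 1.0]] ['image', 'range_z', 'fx', 'fy', 'cx', 'cy', 'cam_to_world']
side 464.57810192853884 259.2322077966007 187.7024329591455 [[-0.916, 0.236, -0.325, 185.624], [-0.401, -0.56, 0.725, 850.156], [-0.011, 0.794, 0.607, 845.785], [0.0, 0.0, 0.0, 1.0]] ['image', 'range_z', 'fx', 'fy', 'cx', 'cy', 'cam_to_world']
[ 237.9463332  -577.60328085  230.76843928] [[0.92, 0.38, -0.0], [0.38, -0.92, 0.0], [-0.0, -0.0, -1.0]] 84.70279061784821 0.1 -18.700000000000003
```

View pics/top0.png

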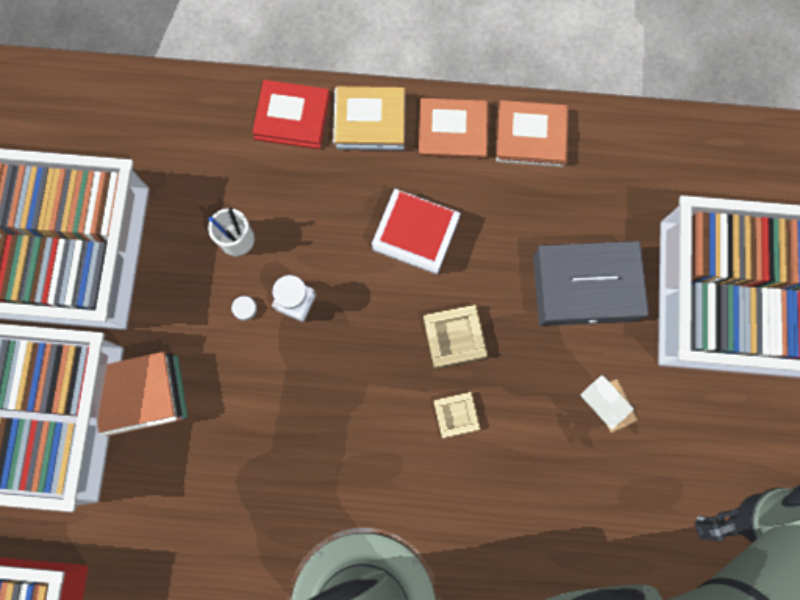

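View pics/side0.png

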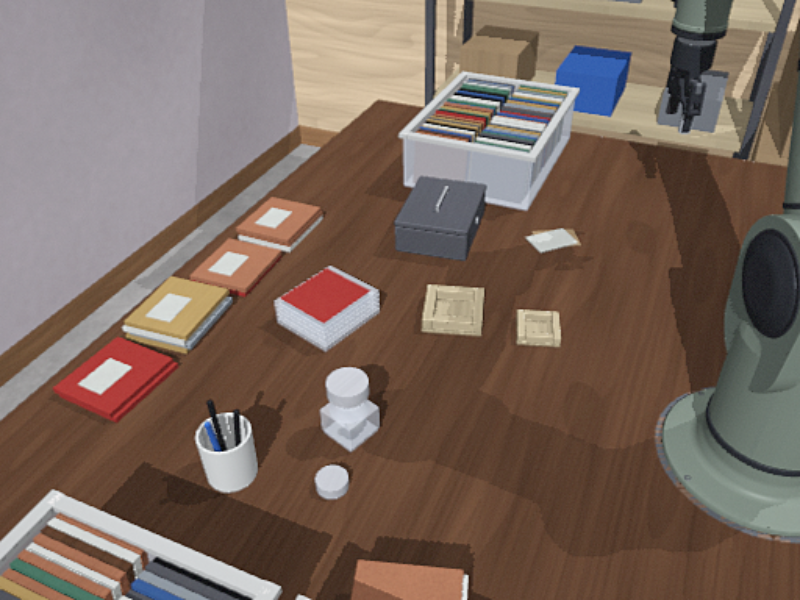

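The top view shows the lidded jar at about (290,295) px, with a small decoy lid at (243,307). The larger cradle is at (455,336) and the smaller decoy cradle at (457,414). The cases, pen pot and cash box are well apart from them.

```bash
python3 - <<'E'
from h import *
import pickle
d=pickle.load(open("d0.pkl","rb"))
s=0.64
for n,bj,bc in(("top",(265,265,320,330),(415,295,495,375)),("side",(310,360,390,455),(410,275,495,345))):
    P=pts(d[n])
    def reg(b,lo,hi):
        x0,y0,x1,y1=[int(q*s) for q in b]; q=P[y0:y1,x0:x1].reshape(-1,3); return q[(q[:,2]>lo)&(q[:,2]<hi)]
    q=reg(bj,10,140); print(n,"jar z hist",np.histogram(q[:,2],bins=range(10,141,10))[0])
    l=reg(bj,101,115); 
    if len(l): 
        c,r=cv2.minEnclosingCircle(l[:,:2].astype(np.float32)); print("lid",len(l),c,r,np.median(l[:,2]), l.mean(0))
    b=reg(bj,44,60)
    if len(b)>5: print("body",len(b),cv2.minAreaRect(b[:,:2].astype(np.float32)))
    k=reg(bc,22,36); print("cradle",len(k),cv2.minAreaRect(k[:,:2].astype(np.float32)),np.median(k[:,2]))
    f=reg(bc,1,16); print("floor",len(f),f.mean(0) if len(f) else 0)
for n,b in(("top",(255,255,335,335)),("side",(300,350,400,460))):
    x0,y0,x1,y1=[int(q*s) for q in b]; cv2.imwrite(f"pics/{n}_z.png",cv2.resize(d[n]["image"][y0:y1,x0:x1],None,fx=8,fy=8,interpolation=cv2.INTER_CUBIC))
E
python3 -c "
import cv2,numpy as np
a=cv2.imread('pics/top_z.png');b=cv2.imread('pics/side_z.png')
h=560;o=np.zeros((h,800,3),np.uint8)
a=cv2.resize(a,(395,395));b=cv2.resize(b,(395,int(395*b.shape[0]/b.shape[1])));o[:395,:395]=a;o[:b.shape[0],400:795]=b;cv2.imwrite('pics/z0.png',o)"
```

```text
top jar z hist [ 21  18  20  43  94   6   1  11  18 283  49   0   0]
lid 323 (575.1033935546875, 194.529296875) 31.419334411621094 107.11438409201105 [574.23965954 194.35962165 107.12265897]
body 125 ((574.0620727539062, 195.21774291992188), (65.3021240234375, 62.51885986328125), 72.2577896118164)
cradle 642 ((530.6724243164062, -131.6189422607422), (107.07630157470703, 106.09246826171875), 16.371917724609375) 28.006785567063275
floor 1069 [ 537.51154939 -132.85274967    5.08127653]
side jar z hist [102 107 115 110 239  93  35  48  84 449  13   0   0]
lid 457 (574.7173461914062, 193.21730041503906) 32.22604751586914 107.26764745172272 [573.18674038 195.45393714 107.04998922]
body 310 ((574.2813110351562, 193.55111694335938), (65.11741638183594, 64.65416717529297), 71.65576934814453)
cradle 581 ((530.10107421875, -133.79046630859375), (105.93260955810547, 112.60437774658203), 16.44850730895996) 28.205327070980047
floor 1003 [ 538.04493635 -138.99733928    4.78866877]
```

View pics/z0.png

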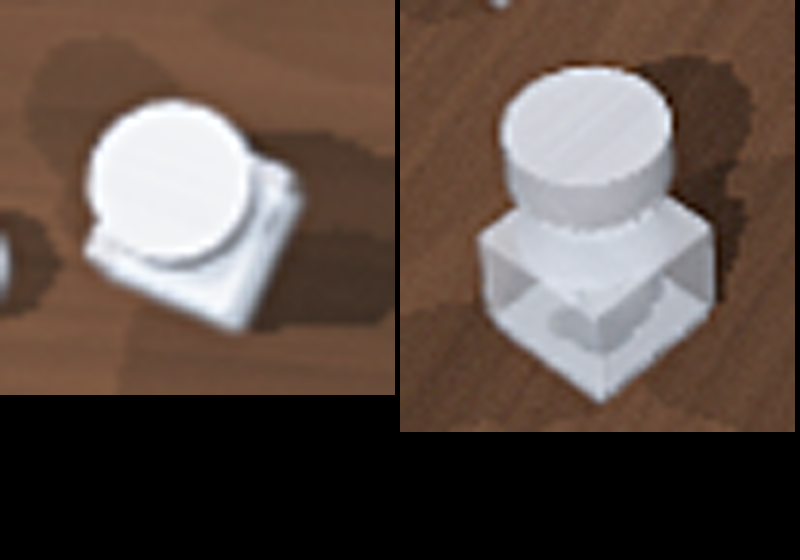

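The close-up confirms the jar's position and yaw of about 72°. Next I check that the joint plan is reachable, then pick the jar up by its lid and hover it over the cradle.

```bash
cat >> h.py <<'E'
J=np.array([574.4,194.6]); C=np.array([530.7,-131.9]); D=np.deg2rad
E
python3 - <<'E'
from h import *
for p,z,a in((J,200,2),(J,72,2),(C,200,-54),(C,78,-54),(C,80,30),(C,110,30)):
    q=inverse_kinematics([*p,z],R(D(a))); print(a,None if q is None else np.round(q,2))
movep([*J,200],R(D(2))); 
print(movel([*J,72],max_speed=120,guard=12)); clamp()
s=read_state(); print(s["finger_gap"],s["gripper_force"],s["time"],s["eef_pos"])
movel([*J,200],max_speed=120)
s=read_state(); print(s["finger_gap"],s["gripper_force"],s["ft_force"],s["time"],np.round(s["qpos"],2))
c=camera("side"); cv2.imwrite("pics/s1.png",cv2.resize(c["image"][150:330,140:320],(600,600)))
E
```

```text
2 [ 0.08  0.63 -0.76  1.66  0.48  1.06 -0.79]
2 [-0.05  0.75 -0.56  1.75  0.53  0.8  -0.83]
-54 [ 0.35  0.45 -0.29  1.83  0.16  0.89 -0.96]
-54 [ 0.3   0.62 -0.23  1.92  0.22  0.63 -1.01]
30 [ 0.51  0.66 -0.52  1.9   0.49  0.71  0.22]
30 [ 0.53  0.62 -0.55  1.89  0.45  0.76  0.25]
False
61.19217420545026 62.193058244884014 4.625 [574.44315633 194.77914108  72.88973107]
60.987203034122395 66.19942378252745 [ 0.26958774 -0.23727893 -5.32308615] 5.8417 [ 0.08  0.63 -0.76  1.66  0.48  1.06 -0.79]
```

View pics/s1.png

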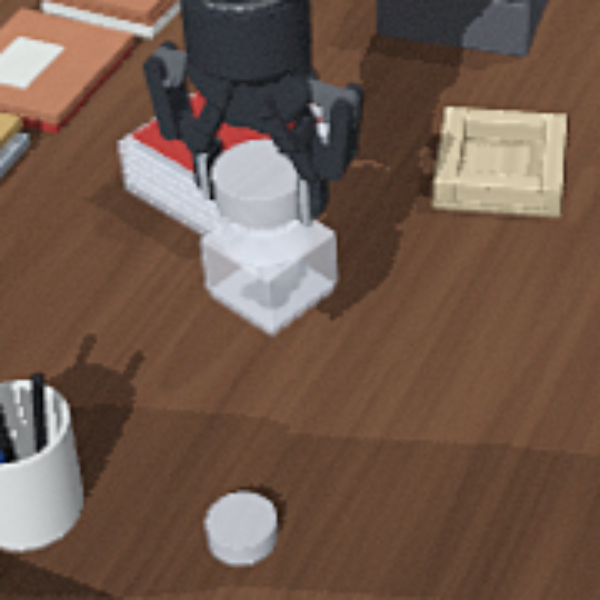

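The jar hangs upright from the lid, between the pads at about (255,185) px. I'll move it to hover over the cradle, remeasure its body pose there and lower it.

```bash
python3 - <<'E'
from h import *
movel([*C,200],R(D(-53.6)),max_speed=150); movel([*C,150],max_speed=100)
s=read_state(); z0=s["eef_pos"][2]-72.9; print(s["time"],s["eef_pos"],z0)
for n in("side","top"):
    P=pts(camera(n)).reshape(-1,3); k=(np.hypot(*(P[:,:2]-C).T)<48)
    q=P[k&(P[:,2]>z0+12)&(P[:,2]<z0+58)]
    print(n,len(q),cv2.minAreaRect(q[:,:2].astype(np.float32)), np.percentile(q[:,2],[2,98]))
c=camera("side"); cv2.imwrite("pics/s2.png",cv2.resize(c["image"][100:260,220:380],(600,600)))
E
```

```text
8.8917 [ 530.96334319 -131.76974299  150.30682044] 77.4068204415328
side 422 ((528.4332275390625, -127.64697265625), (63.566993713378906, 65.04625701904297), 16.246713638305664) [ 90.41161937 134.35647261]
top 52 ((521.142578125, -102.58808135986328), (65.00727844238281, 17.561222076416016), 27.176660537719727) [ 92.5539842  132.98383346]
```

View pics/s2.png

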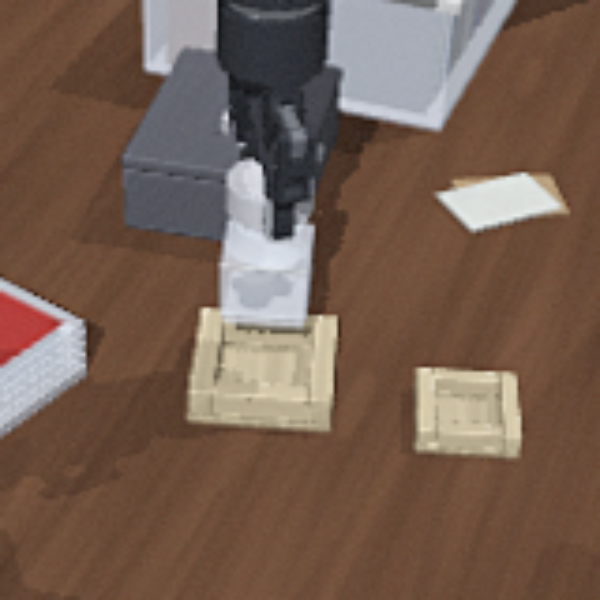

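Yaw matches the cradle, but the centre reads about 4 mm off in y. I'll compare jar and cradle extents in the cradle frame before lowering.

```bash
python3 - <<'E'
from h import *
import pickle
th=D(16.4); E=np.array([[np.cos(th),np.sin(th)],[-np.sin(th),np.cos(th)]])
old=pickle.load(open("d0.pkl","rb"))
def ext(P,lo,hi,c,r,t):
    P=P.reshape(-1,3); k=(P[:,2]>lo)&(P[:,2]<hi)&(np.hypot(*(P[:,:2]-c).T)<r); q=(P[k,:2]-c)@E.T
    if len(q)>5: print(t,len(q),np.round(np.percentile(q,[1,3,50,97,99],axis=0).T,1).tolist())
c=camera("side"); P=pts(c)
for n in old: 
    ext(pts(old[n]),24,31,C,80,n+" cradle rim"); ext(pts(old[n]),3,8,C,46,n+" floor")
for lo in range(78,190,8): ext(P,lo,lo+8,C,50,f"jar z{lo}")
E
```

```text
top cradle rim 483 [[-52.8, -52.0, -4.0, 51.2, 52.6], [-51.9, -50.7, 1.5, 51.5, 52.8]]
top floor 245 [[-31.1, -30.1, 2.9, 33.1, 33.9], [-34.5, -32.8, -3.1, 29.3, 32.1]]
side cradle rim 516 [[-53.5, -52.5, -1.3, 49.4, 51.1], [-55.6, -52.4, 4.8, 51.5, 53.3]]
side floor 179 [[-34.9, -33.3, -1.7, 29.9, 33.5], [-42.0, -37.7, -16.5, 4.8, 6.5]]
jar z78 32 [[-28.1, -28.0, -0.9, 26.3, 26.3], [24.4, 24.9, 28.0, 29.9, 30.3]]
jar z86 47 [[-31.7, -30.7, -0.8, 28.1, 29.0], [19.5, 26.8, 30.5, 33.6, 33.8]]
jar z94 63 [[-32.6, -32.4, -3.2, 29.2, 29.3], [3.6, 21.6, 30.8, 34.6, 35.8]]
jar z102 58 [[-32.5, -32.2, -5.8, 27.3, 29.2], [5.1, 23.9, 31.0, 34.7, 35.5]]
jar z110 56 [[-32.3, -30.5, 1.4, 27.8, 29.5], [9.5, 27.5, 30.6, 34.3, 34.6]]
jar z118 65 [[-32.2, -31.8, 0.1, 29.8, 31.4], [-12.0, 6.7, 30.3, 34.0, 35.1]]
jar z126 133 [[-32.3, -31.7, -4.9, 29.9, 30.6], [-32.8, -24.8, 24.5, 33.7, 35.2]]
jar z134 77 [[-29.4, -27.5, -4.2, 24.3, 27.0], [-5.5, -0.0, 19.4, 27.7, 29.8]]
jar z142 53 [[-24.1, -23.8, 4.1, 21.2, 21.6], [0.2, 2.4, 17.7, 25.3, 25.7]]
jar z150 11 [[-21.1, -20.2, 4.5, 13.9, 15.0], [10.2, 11.0, 18.3, 36.1, 36.2]]
jar z158 28 [[-30.5, -29.3, -2.0, 27.5, 29.4], [0.1, 0.5, 24.7, 41.3, 42.0]]
jar z166 62 [[-30.9, -29.1, -1.6, 26.7, 28.1], [3.3, 4.5, 26.6, 41.4, 43.8]]
jar z174 53 [[-30.6, -29.3, -1.0, 25.2, 26.8], [5.6, 9.0, 29.8, 42.2, 43.3]]
jar z182 131 [[-27.6, -19.7, 13.0, 27.1, 28.4], [-30.2, -28.6, 8.7, 42.7, 44.3]]
```

The jar is upright and centred to within about 1 mm, so I lower it.

```bash
python3 - <<'E'
from h import *
g=movel([*C,95],max_speed=60,guard=10); s=read_state(); print(g,s["eef_pos"],s["ft_force"])
if not g:
    g=movel([*C,77.5],max_speed=25,guard=10); s=read_state(); print(g,s["eef_pos"],s["ft_force"],s["torque"])
wait(.3)
s=read_state(); print(s["time"],s["finger_gap"],s["eef_pos"],s["ft_force"])
P=pts(camera("side")).reshape(-1,3); k=(np.hypot(*(P[:,:2]-C).T)<36)
q=P[k&(P[:,2]>50)&(P[:,2]<62)]; print(cv2.minAreaRect(q[:,:2].astype(np.float32)), np.median(q[:,2]),np.percentile(P[k&(P[:,2]<115)][:,2],[90,97]))
E
```

```text
False [ 530.93179032 -131.91101077   95.31968318] [ 0.19649924  0.11445098 -3.6925071 ]
True [ 530.39482772 -131.5530744    78.86182342] [-1.3939265   1.11313214  8.70617789] [ 0.03306783  0.31002299 -0.00433994]
11.075 60.982214391803794 [ 530.41081188 -131.6140396    78.91781226] [-1.78597014  1.23543649  7.6384729 ]
((527.3525390625, -125.8547134399414), (64.50200653076172, 55.8013916015625), 20.22191619873047) 58.028306052938774 [112.55911471 113.89998445]
```

It stopped at exactly +6 mm, so the jar is seated. Now I unscrew in steps and let the tool rise about 2 mm along the way.

```bash
python3 - <<'E'
from h import *
s=read_state(); p=np.array(s["eef_pos"])[:2]
for r,z in((15,78.8),(30,79.0),(42,79.8),(54,80.6),(66,81),(78,81)):
    movel([*p,z],R(D(-53.6+r)),max_speed=8 if 0 else 150); s=read_state()
    y=s["tool_rot"][:,1]; print(r,round(s["time"],2),np.round(np.rad2deg(np.arctan2(y[1],y[0])),1),np.round(s["eef_pos"],1),np.round(s["ft_force"],1),np.round(s["torque"],2),round(s["finger_gap"],1),round(s["gripper_force"]))
c=camera("side"); cv2.imwrite("pics/s3.png",cv2.resize(c["image"][120:260,220:360],(600,600)))
P=pts(c).reshape(-1,3); k=(np.hypot(*(P[:,:2]-C).T)<50)
q=P[k&(P[:,2]>33)&(P[:,2]<62)]; print(cv2.minAreaRect(q[:,:2].astype(np.float32)))
E
```

```text
15 11.53 -38.8 [ 530.8 -131.9   78.9] [ 0.7 -2.2  2. ] [-0.55 -0.39  0.05] 60.8 67
30 11.94 -23.8 [ 530.6 -131.7   79.5] [-3.3 -1.5 10.3] [-0.38  0.34  0.08] 61.3 68
42 12.3 -11.7 [ 530.5 -131.5   80.2] [-3.   0.7 13.4] [-0.14  0.64  0.12] 61.3 68
54 12.66 0.1 [ 530.1 -131.4   80.4] [-2.5  0.4  1.1] [ 0.14  0.42 -0.04] 61.2 67
66 13.02 12.0 [ 530.2 -131.6   80.8] [-1.8 -0.6 -1. ] [0.15 0.27 0.02] 61.2 67
78 13.38 24.0 [ 530.3 -131.6   80.9] [-2.2  1.  -0.1] [ 0.12  0.42 -0.03] 60.9 67
((522.987060546875, -133.9668731689453), (78.87118530273438, 66.82262420654297), 22.110950469970703)
```

View pics/s3.png

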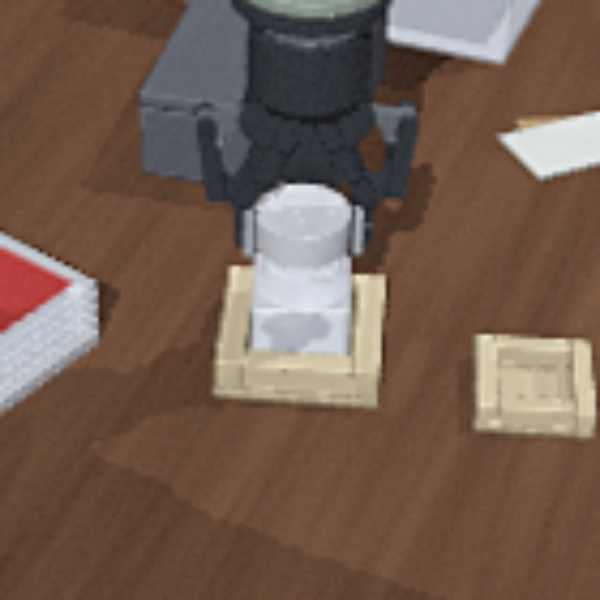

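The jar is square at its stop in the pocket (about (300,310) px), and the vertical force rose and then vanished as a releasing thread should. I'll lift 3 mm to check the lid is free before lifting on.

```bash
python3 - <<'E'
from h import *
s=read_state(); p=np.array(s["eef_pos"])[:2]
for z in(82,83.5):
    movel([*p,z],max_speed=10); wait(.2); s=read_state(); print(s["time"],s["eef_pos"],s["ft_force"],s["torque"])
P=pts(camera("side")).reshape(-1,3); k=(np.hypot(*(P[:,:2]-C).T)<40)
print(np.histogram(P[k][:,2],bins=range(30,124,4)))
E
```

```text
13.875 [ 530.3291716  -131.59463342   82.03083352] [-0.76646973  0.93034011  0.07424157] [ 0.16604934  0.42628522 -0.04409319]
14.375 [ 530.32322923 -131.60614825   83.51721828] [-2.38636002  0.33325323  0.98581904] [0.12104127 0.49043046 0.02969112]
(array([ 21,  26,  24,  21,  23,  22,  42,  70,  43,  37,  26,  36,  19,
        14,   1,   7,  30,  30,  38,  34,  36, 148, 121]), array([ 30,  34,  38,  42,  46,  50,  54,  58,  62,  66,  70,  74,  78,
        82,  86,  90,  94,  98, 102, 106, 110, 114, 118, 122]))
```

No jar weight on the tool, so the lid is free. I lift it to 20 mm above the mouth and verify.

```bash
python3 - <<'E'
from h import *
s=read_state(); p=np.array(s["eef_pos"])[:2]
movel([*p,115],max_speed=30); wait(.4); s=read_state(); print(s["time"],s["eef_pos"],s["ft_force"],s["gripper_force"],s["finger_gap"])
c=camera("side"); cv2.imwrite("pics/s4.png",cv2.resize(c["image"][120:260,220:360],(600,600)))
E
```

```text
16.025 [ 530.2770134  -131.5560582   114.95241321] [-0.19572648  0.20574907 -0.7464455 ] 67.10194241255522 61.133485604939025
```

View pics/s4.png

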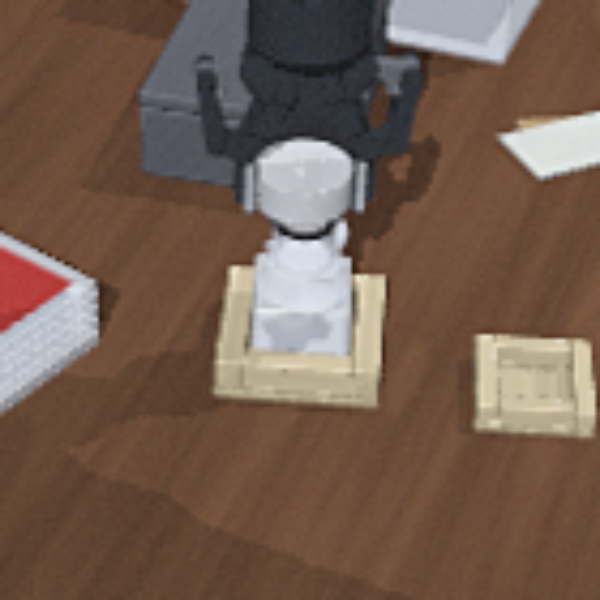

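The lid is clear of the neck and the jar has stayed in the pocket. The lid's top looks slightly tilted, so I check its level from depth.

```bash
python3 - <<'E'
from h import *
c=camera("side"); P=pts(c)
x0,x1,y0,y1=220+57,220+86,120+31,120+56
m=P[y0:y1,x0:x1]; 
for v in range(0,25,1): print(y0+v,np.round(m[v,[10,14,18]][:,1:],0).tolist())
q=m.reshape(-1,3); q=q[np.isfinite(q[:,0])&(np.hypot(*(q[:,:2]-C).T)<29)&(q[:,2]>125)]
for _ in range(6):
    A=np.c_[q[:,:2]-C,np.ones(len(q))]; k=np.linalg.lstsq(A,q[:,2],rcond=None)[0]; r=q[:,2]-A@k; q=q[(abs(r)<max(2,1.5*r.std()))]
print(len(q),k,r.std(),np.rad2deg(np.arctan(np.hypot(*k[:2]))))
E
```

```text
151 [[-297.0, 57.0], [-298.0, 60.0], [-307.0, 57.0]]
152 [[-299.0, 52.0], [-303.0, 53.0], [-304.0, 56.0]]
153 [[-152.0, 150.0], [-155.0, 151.0], [-161.0, 150.0]]
154 [[-149.0, 150.0], [-155.0, 148.0], [-160.0, 148.0]]
155 [[-144.0, 150.0], [-149.0, 149.0], [-154.0, 148.0]]
156 [[-141.0, 149.0], [-145.0, 149.0], [-152.0, 147.0]]
157 [[-135.0, 150.0], [-143.0, 147.0], [-142.0, 151.0]]
158 [[-134.0, 147.0], [-137.0, 148.0], [-137.0, 151.0]]
159 [[-125.0, 150.0], [-125.0, 153.0], [-136.0, 148.0]]
160 [[-122.0, 149.0], [-128.0, 148.0], [-129.0, 150.0]]
161 [[-117.0, 149.0], [-123.0, 148.0], [-124.0, 150.0]]
162 [[-113.0, 149.0], [-119.0, 148.0], [-122.0, 149.0]]
163 [[-114.0, 146.0], [-112.0, 150.0], [-120.0, 147.0]]
164 [[-105.0, 149.0], [-109.0, 149.0], [-111.0, 151.0]]
165 [[-107.0, 144.0], [-101.0, 151.0], [-109.0, 149.0]]
166 [[-104.0, 143.0], [-107.0, 144.0], [-113.0, 143.0]]
167 [[-105.0, 139.0], [-104.0, 143.0], [-111.0, 141.0]]
168 [[-105.0, 136.0], [-106.0, 138.0], [-107.0, 140.0]]
169 [[-104.0, 133.0], [-109.0, 133.0], [-110.0, 135.0]]
170 [[-104.0, 131.0], [-100.0, 136.0], [-112.0, 131.0]]
171 [[-107.0, 125.0], [-104.0, 130.0], [-113.0, 127.0]]
172 [[-143.0, 94.0], [-147.0, 94.0], [-146.0, 99.0]]
173 [[-116.0, 112.0], [-150.0, 89.0], [-126.0, 110.0]]
174 [[-114.0, 110.0], [-117.0, 111.0], [-120.0, 111.0]]
175 [[-115.0, 106.0], [-118.0, 107.0], [-123.0, 106.0]]
169 [-4.67772327e-03 -3.26354558e-02  1.49101386e+02] 0.9370381320809477 1.8882998164305793
```

The lid is level to within 2°. Its top is at z ≈ 149 mm, so the lower edge is at about 125 mm, roughly 21 mm above the mouth. Handing in.

```bash
python3 -c "
from workcell import *
print(finish_job())"
```

```text
the job is handed in; nothing more can be done
None
```

I handed the job in at about 16 s. The jar is down in the pocket, and the gripper holds the unscrewed lid level within 2° about 21 mm above the mouth; no verdict was returned.

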